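Screwdrivers back into their foam inserts

TASK

The repair is done, so put the tools away: pick the three screwdrivers out of what lies on the bench and lay each one fully down in its own foam insert, the one lined in the colour of its handle, with the handle in the wide pocket and the shaft in the groove. Leave everything else, such as the scraper, the pen and the desoldering pump, where it lies.

Things in the scene. Friction and masses are not known exactly. Their poses are not given: they have to be found in the camera images.
- screwdriver_red_grip (a point): screwdriver, red handle, bare steel shaft, 163 mm long, lying flat, loose, 30 to 120 g. Point: centre of the handle, half-way up (9.5 mm above what it lies on), where to grip it. y: along the tool from shaft to butt; z up. Handle 74 mm long, 16 wide, 19 high; the blade end is 126.5 mm from this point along -y.
- screwdriver_yellow_grip (a point): screwdriver, yellow handle, bare steel shaft, 143 mm long, lying flat, loose, 30 to 120 g. Point: centre of the handle, half-way up (8 mm above what it lies on), where to grip it. y: along the tool from shaft to butt; z up. Handle 65 mm long, 14 wide, 16 high; the blade end is 111 mm from this point along -y.
- screwdriver_green_grip (a point): screwdriver, dark green handle, bare steel shaft, 193 mm long, lying flat, loose, 30 to 120 g. Point: centre of the handle, half-way up (12 mm above what it lies on), where to grip it. y: along the tool from shaft to butt; z up. Handle 87 mm long, 20 wide, 24 high; the blade end is 150 mm from this point along -y.
- foam_red_seat (a point): fixed black foam insert 60x203x17 mm, red floor in its cut-outs (floor 4 mm above bench): handle pocket 24 mm wide, shaft groove 12 wide, 175 long together, side edges bevelled 4 mm. A finger channel 38 wide, same floor, crosses it at mid-handle. Point: where the centre of the red screwdriver's handle rests, 13.5 mm above the bench. y: from shaft end to handle end; z up.
- foam_yellow_seat (a point): fixed black foam insert 60x183x17 mm, yellow floor in its cut-outs (floor 4 mm above bench): handle pocket 22 mm wide, shaft groove 12 wide, 155 long together, side edges bevelled 4 mm. A finger channel 38 wide, same floor, crosses it at mid-handle. Point: where the centre of the yellow screwdriver's handle rests, 12 mm above the bench. y: from shaft end to handle end; z up.
- foam_green_seat (a point): fixed black foam insert 60x233x17 mm, green floor in its cut-outs (floor 4 mm above bench): handle pocket 28 mm wide, shaft groove 12 wide, 205 long together, side edges bevelled 4 mm. A finger channel 38 wide, same floor, crosses it at mid-handle. Point: where the centre of the green screwdriver's handle rests, 16 mm above the bench. y: from shaft end to handle end; z up.
- scraper: orange-handled scraper, 18x146x14 mm, loose, not a screwdriver: leave it. Origin: centre of its underside; y axis along it.
- pump: blue desoldering pump with a red plunger knob, 20x172x22 mm, loose: leave it. Origin: centre of its underside; y axis along it.
- pen: white and black marker pen, 17x135x16 mm, loose: leave it. Origin: centre of its underside; y axis along it.

How it is judged:
By the outcome, as a careful person would: the job done as asked, in the order asked, and still so for the second after the job is handed in, with the robot touching nothing.
It also fails if it takes over 77 s, if anything falls off the work surface, if the arm or the gripper's body presses on something with over 40 N, if the wrist force passes 120 N, or if a joint passes its speed limit or range.

ROBOT

A 6-joint arm with a two-finger parallel gripper is mounted at the origin on a cart in front of the work surface, level with it; the furniture and walls round the work are solid. World frame = base frame: x ahead of the robot, y to its left, z up, the work surface at z = 0. Lengths are in m, angles in rad, forces in N, time in s.
With the tool pointing down it reaches from about 0.35 to 0.975 m from the base axis. Payload 4.9 kg.
Tool frame: the origin (TCP) lies at the very end of the fingers, on their centre line; the grasp point (between the pads) lies 19 mm behind it; z points along the fingers, y is the direction in which the jaws open and shut (so a half turn about z gives the same grasp; the last joint's range is limited). The gripper opens to 85 mm and grips with 20 to 120 N. Pads are 22 mm wide; open, the fingers measure 114 mm over their backs; the gripper's body (76 mm by 85 mm) begins 54 mm behind the grasp point. The pads swing forward as they close: fully open they stand 13 mm farther back than shut.
Start: joints at [-1.363, 0.053, 1.613, -0, 1.476, -0.119], TCP at [0.201, -0.592, 0.231] pointing down, gripper open.
Joint ranges: [-3.01, 3.01], [-1.01, 2.22], [0.06, 2.58], [-1.02, 4.17], [0.09, 2.62], [-3.14, 3.14]. Speed limits (rad/s): [2.57, 2.57, 3.14, 3.14, 3.14, 3.14].

INTERFACE

Orientations are given as a unit quaternion [w, x, y, z].
In Python, from plant import monitor, eyes, manip gives the robot as it stands.
- The arm moves only by the tool step_arm, never from a script. Its argument "motion" is a list of rows, each a list of 7 numbers: the shift along the world's x, y, z scaled (see below), then the turn, a rotation vector about the world's x, y, z scaled (see below), then the closure in counts, from 0 (fully open) to 255 (shut). In form: [[x, y, z, ax, ay, az, grip], ...]. A call has 1 to 10 rows; each row is the pose to reach, as a shift and turn from the pose commanded when the call began; what a row does not reach only later rows make up. The controller multiplies each number of a shift by 0.5 m and each number of a turn by 1.5 rad. A row lasts 1/10 s, in which the tool goes at most 50 mm and 8.59 degrees, less where a joint would pass 70% of its speed; a pose out of reach is approached as far as the arm can. A call with a number of a shift or a turn outside -1 to 1 is refused whole. A call with a gripper value outside its range is refused whole. The fingers move at their own pace and stop on an object; the grip force is fixed at half the most. Time passes only in rows, so rows that repeat a pose let the fingers close. It gives the time, the measured TCP pose, the force and the opening at its end, in the units of the state.
- monitor.state(): the state, without advancing time (a new reading comes with each control period).
- eyes.grab_frame(name): name is "scene" or "top" or "wrist"; returns a dict with "pixels" (384x512x3 uint8, red, green, blue), "mtx" (3x3 intrinsics, pixels), "rvec" (rotation vector, rad) and "tvec" (3), from world to camera coordinates, as OpenCV has them; the wrist camera has in their place "hand_eye" (4x4, takes a point from camera to tool coordinates, whose origin is the TCP and whose axes are the flange's). Camera axes: x right, y down, z forward; pixel columns grow to the right and rows downward; lengths in m; the calibration is good to about 2 mm. The wrist camera is an equidistant fisheye: a pixel r from the principal point sees the ray r / f radians off the axis. A picture is of the moment at which its call begins: read the wrist's pose just before it. There is no depth.
- manip.job_done(): hands the job in, once; it reports no verdict.
Trained networks look in the newest picture that a camera, given by its name, has taken for a name from the list of things; names that differ only in an ending like _2 or _b are one class to them, and where a whole thing is asked for, a point or a joint stands for the part that bears it (a point fixed in the world has none). Each returns a list of dicts, best first, with "p" (0 to 1); they miss things now and then, are a little off and sometimes report something else, mostly with a low value. They report only what shows in the picture. A call takes as long as a camera call.
- eyes.look_for(name, camera): "box" ([centre column, centre row, width, height] in pixels, round what is visible of it).
- eyes.pinpoint(name, camera): "uv" ([column, row] in pixels: a listed point, or the origin of a listed thing).
The state is a dict: "time": time; "joint_pos": joint angles; "joint_vel": joint speeds; "joint_efforts": joint torques, N m; "tool_pos": TCP position; "tool_rot": TCP orientation; "contact_force": force on the tool from outside, world axes, zero at the start; "ft_torque": the same for the moment, N m; "gripper_width": opening from 0.0 (shut) to 1.0 (fully open).
Only numpy, scipy, OpenCV 4.12 (cv2) and the standard library are available. Lean on these libraries where they do the work, as an engineer would, in place of code of your own. Each camera call takes 0.05 s, during which the arm holds its last target.

## Working session

There is one attempt and no reset: what is moved stays moved. The work goes in short steps, Python scripts to look and compute and a tool call to move; the robot and the scene stay as the last step left them, time stands still between calls to the robot, and variables do not carry over. Pictures are saved under pics/ and viewed, and the job is handed in when it is done.

Besides the shell and the picture viewer there is one more tool, called after "Request:" by a JSON object that holds its "api" and its "payload", one argument or row to a line. step_arm: Moves the arm, as the interface text tells. Its arguments: {"type":"object","properties":{"motion":{"type":"array","items":{"type":"array","items":{"type":"number"}}}},"required":["motion"]}

```bash
ls; mkdir -p pics; cat > h.py <<'E'
import numpy as np, cv2, json
from plant import monitor, eyes, manip
E
python3 - <<'E'
from h import *
s=monitor.state(); print({k:np.round(v,3).tolist() for k,v in s.items()})
for n in ["scene","top","wrist"]:
    f=eyes.grab_frame(n); np.save(f"pics/{n}0.npy",f,allow_pickle=True)
    cv2.imwrite(f"pics/{n}0.png",f["pixels"][:,:,::-1])
    print(n,{k:np.round(v,3).tolist() for k,v in f.items() if k!="pixels"})
    for o in ["screwdriver_red_grip","screwdriver_yellow_grip","screwdriver_green_grip","foam_red_seat","foam_yellow_seat","foam_green_seat"]:
        print(o,[(np.round(d["uv"],1).tolist(),round(d["p"],2)) for d in eyes.pinpoint(o,n)[:3]])
E
```

```text
pics
{'time': 0.0, 'joint_pos': [-1.363, 0.053, 1.614, 0.0, 1.476, -0.119], 'joint_vel': [-0.0, 0.0, 0.0, 0.002, -0.001, -0.001], 'joint_efforts': [0.0, -39.368, -37.018, -0.0, 0.007, -0.0], 'tool_pos': [0.201, -0.591, 0.23], 'tool_rot': [-0.001, 0.987, 0.163, -0.0], 'contact_force': [0.315, 0.112, -0.086], 'ft_torque': [0.083, 0.006, -0.007], 'gripper_width': 1.0}
scene {'mtx': [[476.732, 0.0, 261.652], [0.0, 476.732, 194.376], [0.0, 0.0, 1.0]], 'rvec': [0.774, -2.347, 1.354], 'tvec': [0.45, 0.216, 0.758]}
screwdriver_red_grip [([354.3, 191.1], 0.71)]
screwdriver_yellow_grip [([302.4, 220.7], 0.74)]
screwdriver_green_grip [([334.5, 206.7], 0.92)]
foam_red_seat [([245.3, 260.8], 0.6), ([219.8, 196.9], 0.52)]
foam_yellow_seat [([206.0, 290.4], 0.92)]
foam_green_seat [([289.5, 247.9], 0.96)]
top {'mtx': [[346.807, 0.0, 257.049], [0.0, 346.807, 192.186], [0.0, 0.0, 1.0]], 'rvec': [2.2, -2.154, 0.131], 'tvec': [-0.005, 0.56, 0.821]}
screwdriver_red_grip [([346.2, 241.6], 0.61)]
screwdriver_yellow_grip [([274.7, 222.8], 0.47)]
screwdriver_green_grip [([306.8, 243.9], 0.97), ([157.9, 222.8], 0.69)]
foam_red_seat [([196.5, 223.4], 0.76)]
foam_yellow_seat [([157.0, 221.1], 0.87)]
foam_green_seat [([233.8, 241.1], 0.58)]
wrist {'mtx': [[297.319, 0.0, 256.124], [0.0, 297.319, 187.723], [0.0, 0.0, 1.0]], 'hand_eye': [[-0.0, -0.956, -0.295, 0.076], [1.0, -0.0, -0.0, -0.0], [-0.0, -0.295, 0.956, -0.143], [0.0, 0.0, 0.0, 1.0]]}
screwdriver_red_grip []
screwdriver_yellow_grip []
screwdriver_green_grip []
foam_red_seat []
foam_yellow_seat []
foam_green_seat []
```

View pics/scene0.png

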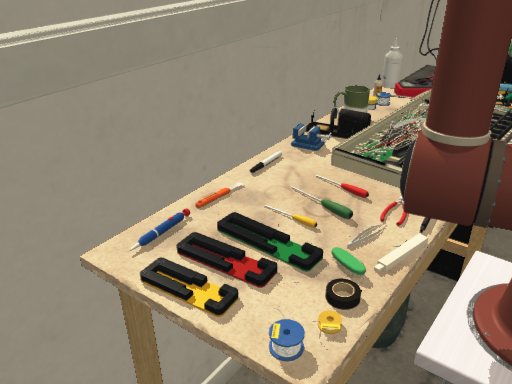

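View pics/top0.png

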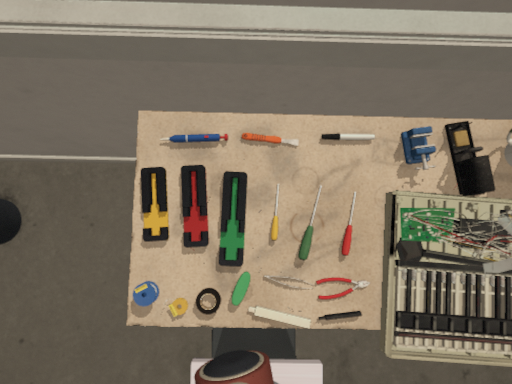

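View pics/wrist0.png

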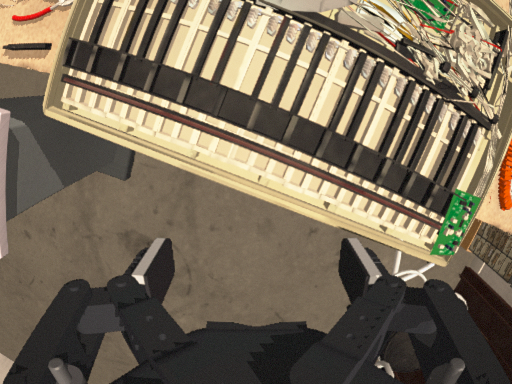

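The scene and top views show the whole bench. In the top view, the yellow, red and green foams are at (155,205), (195,205) and (233,220). The screwdrivers are at (276,222), (306,243) and (347,240), with handles towards the robot. The wrist view shows only the parts box. Next I'll triangulate.

```bash
cat > h.py <<'E'
import numpy as np, cv2, json
from scipy.spatial.transform import Rotation as R
from plant import monitor, eyes, manip
def q2R(q): return R.from_quat(np.r_[q[1:],q[0]]).as_matrix()
def cam(f,st=None):
    """returns centre, Rwc (cam->world)"""
    if 'rvec' in f:
        A=cv2.Rodrigues(np.array(f['rvec'],float))[0]; return -A.T@np.array(f['tvec']).ravel(),A.T
    H=np.array(f['hand_eye']); Rt=q2R(st['tool_rot']); return np.array(st['tool_pos'])+Rt@H[:3,3],Rt@H[:3,:3]
def rays(f,uv,st=None):
    uv=np.atleast_2d(np.array(uv,float)); K=np.array(f['mtx']); c,A=cam(f,st)
    x=(uv[:,0]-K[0,2])/K[0,0]; y=(uv[:,1]-K[1,2])/K[1,1]
    if 'rvec' in f: d=np.c_[x,y,np.ones(len(x))]
    else:
        r=np.hypot(x,y)+1e-12; d=np.c_[x/r*np.sin(r),y/r*np.sin(r),np.cos(r)]
    d/=np.linalg.norm(d,axis=1)[:,None]
    return c,d@A.T
def onplane(f,uv,z,st=None):
    c,d=rays(f,uv,st); return c+d*((z-c[2])/d[:,2])[:,None]
def proj(f,P,st=None):
    c,A=cam(f,st); p=(np.atleast_2d(P)-c)@A; K=np.array(f['mtx'])
    if 'rvec' in f: return np.c_[p[:,0]/p[:,2]*K[0,0]+K[0,2],p[:,1]/p[:,2]*K[1,1]+K[1,2]]
    n=np.hypot(p[:,0],p[:,1]); t=np.arctan2(n,p[:,2]); return np.c_[p[:,0]/n*t*K[0,0]+K[0,2],p[:,1]/n*t*K[1,1]+K[1,2]]
def tri(*vs):
    M=np.zeros((3,3));b=np.zeros(3)
    for c,d in vs:
        Q=np.eye(3)-np.outer(d,d);M+=Q;b+=Q@c
    X=np.linalg.solve(M,b); return X,[float(np.linalg.norm((np.eye(3)-np.outer(d,d))@(X-c))) for c,d in vs]
def mask(px,col):
    h,s,v=cv2.split(cv2.cvtColor(px,cv2.COLOR_RGB2HSV))
    lo={'red':((h<7)|(h>172))&(s>150)&(v>80),'yellow':(h>20)&(h<32)&(s>150)&(v>120),'green':(h>50)&(h<85)&(s>100)&(v>30)}[col]
    return lo.astype(np.uint8)
E
python3 - <<'E'
from h import *
F={n:np.load(f"pics/{n}0.npy",allow_pickle=True).item() for n in["scene","top"]}
for n in F: print(n,cam(F[n])[0])
U={"r":([354.3,191.1],[346.2,241.6]),"y":([302.4,220.7],[274.7,222.8]),"g":([334.5,206.7],[306.8,243.9]),
"fr":([245.3,260.8],[196.5,223.4]),"fy":([206,290.4],[157,221.1]),"fg":([289.5,247.9],[233.8,241.1])}
for k,(a,b) in U.items():
    v=[]
    for f,uv in((F["scene"],a),(F["top"],b)):
        c,d=rays(f,uv); v.append((c,d[0]))
    X,e=tri(*v); print(k,X.round(4),np.round(e,4))
# colour blobs top
for col in['red','yellow','green']:
    m=mask(F["top"]["pixels"],col); n,L,S,C=cv2.connectedComponentsWithStats(m)
    for i in range(1,n):
        if S[i,4]>25 and C[i,0]<380:
            ys,xs=np.where(L==i); P=onplane(F["top"],np.c_[xs,ys],0.01)[:,:2]; c=P.mean(0);u,s,vt=np.linalg.svd(P-c,full_matrices=False)
            print(col,C[i].round(1),S[i].tolist(),c.round(4),'dir',vt[0].round(3),'ext',np.ptp((P-c)@vt[0]).round(3),np.ptp((P-c)@vt[1]).round(3))
im=F["top"]["pixels"][150:280,130:370,::-1]
cv2.imwrite("pics/topcrop.png",cv2.resize(im,None,fx=3.3,fy=3.3,interpolation=cv2.INTER_CUBIC))
E
```

```text
scene [0.02843787 0.706531   0.56838782]
top [0.47336451 0.0210536  0.87394542]
r [ 0.4453 -0.2167  0.0072] [0.0016 0.0016]
y [ 0.4846 -0.0408  0.0006] [0.0029 0.0029]
g [ 0.4403 -0.1158  0.0154] [0.0041 0.0041]
fr [0.4823 0.1549 0.0146] [0.0012 0.0012]
fy [0.4878 0.2547 0.0096] [0.0034 0.0034]
fg [0.442  0.0632 0.0076] [0.0027 0.0027]
red [194.8 215.6] [184, 172, 24, 70, 721] [0.5007 0.16  ] dir [-0.997 -0.083] ext 0.172 0.057
red [346.6 240.5] [342, 225, 10, 30, 193] [ 0.4469 -0.2179] dir [-0.984  0.176] ext 0.073 0.018
red [333.3 279.8] [317, 278, 34, 6, 100] [ 0.3507 -0.1846] dir [ 0.056 -0.998] ext 0.082 0.012
red [335.6 294.7] [319, 289, 34, 10, 105] [ 0.315 -0.19 ] dir [ 0.24  -0.971] ext 0.083 0.012
yellow [155.1 216.2] [144, 179, 24, 56, 458] [0.4972 0.2577] dir [-0.994 -0.11 ] ext 0.137 0.058
yellow [274.5 228.2] [272, 216, 6, 24, 101] [ 0.4736 -0.0384] dir [-0.998  0.063] ext 0.057 0.012
yellow [178.1 305.2] [170, 298, 17, 17, 94] [0.2839 0.1917] dir [ 0.509 -0.861] ext 0.038 0.031
green [232.3 228.4] [220, 177, 24, 84, 916] [0.4713 0.0661] dir [-1.     0.023] ext 0.206 0.056
green [240.4 288.2] [232, 272, 18, 33, 323] [0.3266 0.0424] dir [-0.933  0.359] ext 0.082 0.027
```

View pics/topcrop.png

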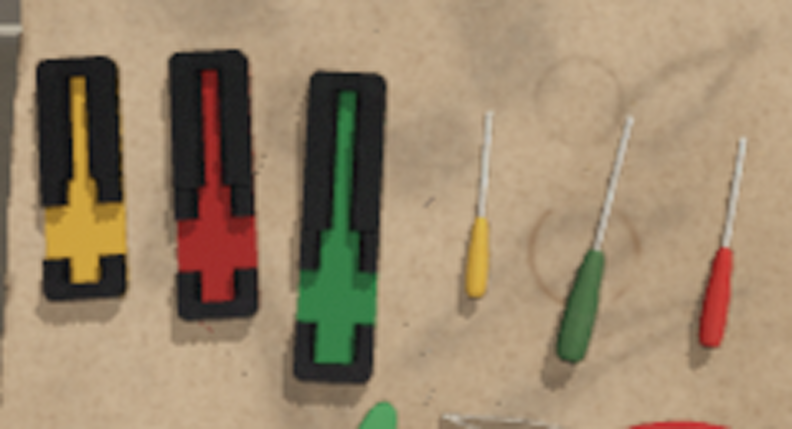

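Heights from the two fixed views are within a few mm of the text. I'll move the wrist camera over the screwdrivers to refine.

Request:
{"api": "step_arm", "payload": {
  "motion": [
    [0.46, 0.86, 0, 0, 0, -0.336, 0],
    [0.46, 0.86, 0, 0, 0, -0.336, 0],
    [0.46, 0.86, 0, 0, 0, -0.336, 0],
    [0.46, 0.86, 0, 0, 0, -0.336, 0],
    [0.46, 0.86, 0, 0, 0, -0.336, 0],
    [0.46, 0.86, 0, 0, 0, -0.336, 0],
    [0.46, 0.86, 0, 0, 0, -0.336, 0],
    [0.46, 0.86, 0, 0, 0, -0.336, 0],
    [0.46, 0.86, 0, 0, 0, -0.336, 0],
    [0.46, 0.86, 0, 0, 0, -0.336, 0]
  ]
}}

```text
time: 2.05
tool_pos: [0.4314, -0.1594, 0.2317]
tool_rot: [0.0, 0.996, -0.088, 0.001]
contact_force: [0.4, -0.4, -0.4]
gripper_width: 0.997
```

Request:
{"api": "step_arm", "payload": {
  "motion": [
    [0, 0, 0, 0, 0, 0, 0],
    [0, 0, 0, 0, 0, 0, 0]
  ]
}}

```text
time: 2.25
tool_pos: [0.4309, -0.1613, 0.2314]
tool_rot: [0.0, 0.996, -0.087, 0.0]
contact_force: [0.9, 0.1, 1.1]
gripper_width: 1.001
```

```bash
cat > snap.py <<'E'
import sys
from h import *
tag=sys.argv[1]; names=sys.argv[2:]
st=monitor.state(); f=eyes.grab_frame("wrist"); np.save(f"pics/{tag}.npy",dict(f=f,st=st),allow_pickle=True)
cv2.imwrite(f"pics/{tag}.png",f["pixels"][:,:,::-1])
print(st["time"],np.round(st["tool_pos"],4),np.round(st["tool_rot"],4),np.round(st["contact_force"],1),st["gripper_width"])
for o in names:
    r=eyes.pinpoint(o,"wrist")
    for d in r[:2]: print(o,np.round(d["uv"],1),round(d["p"],2),onplane(f,d["uv"],0.01,st).round(4))
E
python3 snap.py w1 screwdriver_red_grip screwdriver_yellow_grip screwdriver_green_grip foam_green_seat foam_red_seat foam_yellow_seat
```

```text
2.25 [ 0.4309 -0.1613  0.2314] [ 3.000e-04  9.962e-01 -8.740e-02  0.000e+00] [0.9 0.1 1.1] 1.0014960701573599
screwdriver_yellow_grip [156.1 142.3] 0.8 [[ 0.4771 -0.0389  0.01  ]]
screwdriver_green_grip [220.1 159.6] 0.58 [[ 0.4391 -0.1163  0.01  ]]
foam_green_seat [ 90.  185.2] 0.95 [[0.44  0.079 0.01 ]]
foam_green_seat [  5.1 175.9] 0.36 [[0.4891 0.2579 0.01  ]]
foam_red_seat [ 40.5 168.7] 0.92 [[0.4826 0.1658 0.01  ]]
foam_yellow_seat [  4.6 175.7] 0.74 [[0.4897 0.2591 0.01  ]]
```

View pics/w1.png

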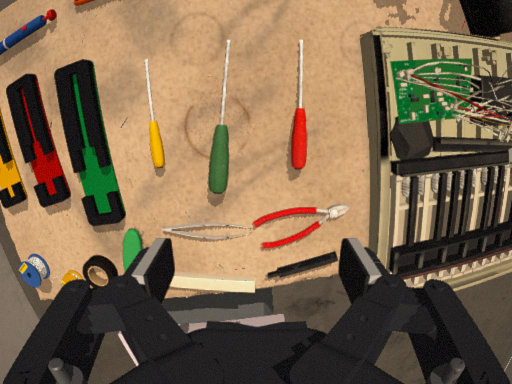

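The wrist view shows yellow (157,145), green (220,160) and red (300,140), all clear of other objects. I'll measure the handles by colour.

```bash
cat > meas.py <<'E'
import sys
from h import *
# usage: meas.py tag col zhalf length ; principal axis from segmented handle near the expected position
def handle(tag,col,z,near,rad=0.07):
    D=np.load(f"pics/{tag}.npy",allow_pickle=True).item(); f,st=D['f'],D['st']
    m=mask(f['pixels'],col); n,L,S,C=cv2.connectedComponentsWithStats(m); best=None
    for i in range(1,n):
        if S[i,4]<60: continue
        ys,xs=np.where(L==i); P=onplane(f,np.c_[xs,ys],z,st)[:,:2]
        if np.linalg.norm(P.mean(0)-near)<rad and (best is None or len(P)>len(best[0])): best=(P,i,np.c_[xs,ys])
    if best is None: return None
    P,i,px=best
    hull=cv2.convexHull((P*1e5).astype(np.int32)); (c,sz,a)=cv2.minAreaRect(hull)
    u,s,vt=np.linalg.svd(P-P.mean(0),full_matrices=False); d=vt[0]*np.sign(vt[0][0])
    t=(P-P.mean(0))@d; mid=P.mean(0)+d*(t.max()+t.min())/2
    return mid,d,np.ptp(t),np.ptp((P-P.mean(0))@vt[1]),px.mean(0)
if __name__=="__main__":
    for tag in sys.argv[1:]:
        for col,z,near in(('red',.0095,(.445,-.217)),('yellow',.008,(.478,-.039)),('green',.012,(.44,-.116))):
            r=handle(tag,col,z,np.array(near))
            if r: print(tag,col,'mid',r[0].round(4),'yaw',np.degrees(np.arctan2(r[1][1],r[1][0])).round(2),'len',r[2].round(4),'w',r[3].round(4),'px',r[4].round(1))
E
python3 meas.py w1
```

```text
w1 red mid [ 0.4485 -0.218 ] yaw -10.42 len 0.076 w 0.0195 px [298.9 139.4]
w1 yellow mid [ 0.4756 -0.0365] yaw -5.44 len 0.0596 w 0.0154 px [155.3 143.5]
w1 green mid [ 0.4395 -0.1152] yaw -15.53 len 0.0856 w 0.0218 px [218.9 160.5]
```

Request:
{"api": "step_arm", "payload": {
  "motion": [
    [-0.02, -0.11, -0.16, 0, 0, 0, 0],
    [-0.02, -0.11, -0.16, 0, 0, 0, 0],
    [-0.02, -0.11, -0.16, 0, 0, 0, 0]
  ]
}}

```text
time: 2.9
tool_pos: [0.4167, -0.2171, 0.1452]
tool_rot: [-0.002, 0.996, -0.09, -0.005]
contact_force: [-1.2, 1.0, -0.2]
gripper_width: 1.001
```

```bash
python3 snap.py w2 screwdriver_red_grip screwdriver_yellow_grip screwdriver_green_grip; python3 meas.py w2
```

```text
2.9 [ 0.4167 -0.2171  0.1452] [-0.0024  0.9959 -0.0905 -0.0048] [-1.2  1.  -0.2] 1.00111598867556
screwdriver_red_grip [248.5 142.5] 0.97 [[ 0.4508 -0.2149  0.01  ]]
screwdriver_red_grip [ 85.8 152.8] 0.38 [[ 0.4767 -0.0422  0.01  ]]
screwdriver_yellow_grip [ 82.1 154.2] 0.82 [[ 0.4763 -0.0368  0.01  ]]
screwdriver_green_grip [152.7 170.9] 0.71 [[ 0.4417 -0.1148  0.01  ]]
w2 red mid [ 0.448  -0.2175] yaw -11.16 len 0.0774 w 0.0185 px [251.7 145.5]
w2 yellow mid [ 0.4764 -0.0351] yaw -5.86 len 0.0591 w 0.0172 px [ 82.  154.3]
w2 green mid [ 0.4393 -0.1148] yaw -16.43 len 0.0883 w 0.0242 px [152.9 173.6]
```

View pics/w2.png

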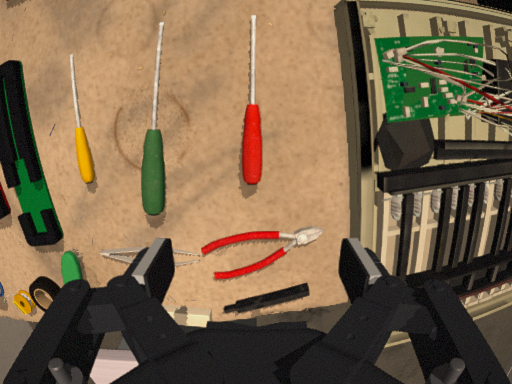

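Red handle is at (252,146) and its blade tip at (253,16). Next I'll check height from the two wrist views, and yaw from the blade tips.

```bash
python3 - <<'E'
from h import *
from meas import handle
L={k:np.load(f"pics/{k}.npy",allow_pickle=True).item() for k in('w1','w2')}
for col,z,near in(('red',.0095,(.445,-.217)),('yellow',.008,(.478,-.039)),('green',.012,(.44,-.116))):
    v=[]
    for k in L:
        r=handle(k,col,z,np.array(near)); c,d=rays(L[k]['f'],r[4],L[k]['st']); v.append((c,d[0]))
    print(col,*[np.round(x,4) for x in tri(*v)])
T={'red':((301,40),(253,16),.0095,(.448,-.2177),.1265),'green':((228.5,40),(162,23),.012,(.4394,-.115),.150),'yellow':((146,60),(72,55),.008,(.476,-.0362),.111)}
for c,(a,b,z,h,l) in T.items():
    for k,uv in(('w1',a),('w2',b)):
        p=onplane(L[k]['f'],uv,z,L[k]['st'])[0,:2]; d=p-h; n=np.linalg.norm(d); print(c,k,'tip',p.round(4),'yaw',np.degrees(np.arctan2(d[1],d[0])).round(2),'len',n.round(4),'grip',(p-d/n*l).round(4))
E
```

```text
red [ 0.4476 -0.2175  0.0117] [0.0001 0.0001]
yellow [ 0.4762 -0.0383  0.0124] [0.0001 0.0001]
green [ 0.4389 -0.1149  0.0115] [0.0003 0.0003]
red w1 tip [ 0.5694 -0.2406] yaw -10.67 len 0.1236 grip [ 0.4451 -0.2172]
red w2 tip [ 0.5686 -0.2409] yaw -10.91 len 0.1228 grip [ 0.4443 -0.217 ]
green w1 tip [ 0.5833 -0.1543] yaw -15.27 len 0.1492 grip [ 0.4386 -0.1148]
green w2 tip [ 0.5818 -0.1564] yaw -16.21 len 0.1483 grip [ 0.4378 -0.1145]
yellow w1 tip [ 0.5844 -0.047 ] yaw -5.68 len 0.109 grip [ 0.474 -0.036]
yellow w2 tip [ 0.584  -0.0496] yaw -7.06 len 0.1088 grip [ 0.4738 -0.0359]
```

Request:
{"api": "step_arm", "payload": {
  "motion": [
    [0.05, -0.002, -0.08, 0, 0, 0, 80],
    [0.05, -0.002, -0.16, 0, 0, 0, 80],
    [0.05, -0.002, -0.16, 0, 0, 0, 80],
    [0.05, -0.002, -0.16, 0, 0, 0, 80]
  ]
}}

```text
time: 3.5
tool_pos: [0.4462, -0.2177, 0.0726]
tool_rot: [0.0, 0.996, -0.088, 0.0]
contact_force: [0.1, -0.2, 0.4]
gripper_width: 0.684
```

```bash
python3 snap.py w3 screwdriver_red_grip; python3 meas.py w3; python3 -c "
from h import *
s=monitor.state();M=q2R(s['tool_rot']);print(np.degrees(np.arctan2(M[1,0],M[0,0])),M[:,2],s['joint_pos'])"
```

```text
3.5 [ 0.4462 -0.2177  0.0726] [ 1.000e-04  9.961e-01 -8.800e-02  3.000e-04] [ 0.1 -0.2  0.4] 0.6838920093194334
screwdriver_red_grip [251.9 201.1] 0.89 [[ 0.4488 -0.2144  0.01  ]]
w3 red mid [ 0.4474 -0.2174] yaw -10.98 len 0.0791 w 0.0184 px [256.2 200.9]
w3 yellow mid [ 0.4756 -0.0334] yaw -7.43 len 0.0594 w 0.0183 px [ 49.1 203.8]
w3 green mid [ 0.4389 -0.1145] yaw -17.29 len 0.0921 w 0.0253 px [133.1 230.7]
-10.124707911372552 [ 0.00421098 -0.00290906 -0.9999869 ] [-6.04434311e-01 -1.03101852e-01  2.04082291e+00 -5.99622498e-07
  1.19875347e+00  1.14307667e+00]
```

View pics/w3.png

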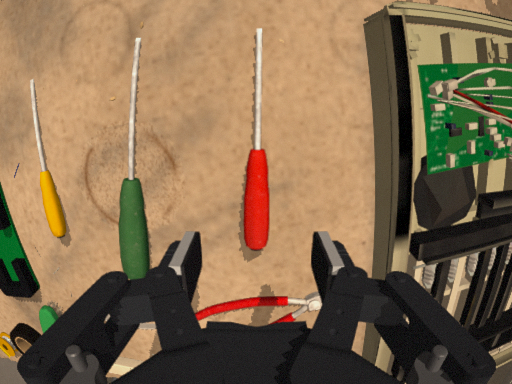

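The handle is centred between the jaws, column 256. Descending and gripping.

Request:
{"api": "step_arm", "payload": {
  "motion": [
    [0, 0, -0.08, 0, 0, -0.009, 80],
    [0, 0, -0.13, 0, 0, -0.009, 80],
    [0, 0, -0.138, 0, 0, -0.009, 80],
    [0, 0, -0.138, 0, 0, -0.009, 80]
  ]
}}

```text
time: 4.0
tool_pos: [0.4464, -0.2185, 0.0037]
tool_rot: [0.0, 0.995, -0.095, 0.001]
contact_force: [0.6, 1.0, -0.3]
gripper_width: 0.683
```

Request:
{"api": "step_arm", "payload": {
  "motion": [
    [0, 0, 0, 0, 0, 0, 255],
    [0, 0, 0, 0, 0, 0, 255],
    [0, 0, 0, 0, 0, 0, 255],
    [0, 0, 0, 0, 0, 0, 255],
    [0, 0, 0, 0, 0, 0, 255]
  ]
}}

```text
time: 4.5
tool_pos: [0.4469, -0.2188, 0.0041]
tool_rot: [0.001, 0.995, -0.095, 0.001]
contact_force: [-1.2, -0.4, 6.0]
gripper_width: 0.162
```

Gripped: opening is about 14 mm and it stopped on the handle. Lifting and carrying it to a spot over the red foam.

Request:
{"api": "step_arm", "payload": {
  "motion": [
    [0, 0, 0.08, 0, 0, 0, 255],
    [0, 0, 0.18, 0, 0, 0, 255],
    [0, 0, 0.27, 0, 0, 0, 255],
    [0, 0.1, 0.27, 0, 0, 0, 255],
    [0, 0.2, 0.27, 0, 0, 0, 255]
  ]
}}

```text
time: 5.0
tool_pos: [0.4469, -0.1182, 0.1402]
tool_rot: [0.001, 0.995, -0.097, 0.003]
contact_force: [0.2, 1.7, -0.9]
gripper_width: 0.164
```

Request:
{"api": "step_arm", "payload": {
  "motion": [
    [0, 0.1, 0, 0, 0, 0.09, 255],
    [0, 0.2, 0, 0, 0, 0.183, 255],
    [0, 0.3, 0, 0, 0, 0.183, 255],
    [0.03, 0.4, 0, 0, 0, 0.183, 255],
    [0.05, 0.5, 0, 0, 0, 0.183, 255],
    [0.07, 0.55, 0, 0, 0, 0.183, 255],
    [0.07, 0.55, 0, 0, 0, 0.183, 255],
    [0.07, 0.55, 0, 0, 0, 0.183, 255]
  ]
}}

```text
time: 5.8
tool_pos: [0.4803, 0.1575, 0.1371]
tool_rot: [0.0, 0.999, 0.043, -0.0]
contact_force: [-0.2, -0.6, -0.8]
gripper_width: 0.158
```

```bash
python3 snap.py w4 foam_red_seat foam_green_seat foam_yellow_seat screwdriver_red_grip
```

```text
5.8 [0.4803 0.1575 0.1371] [ 3.000e-04  9.991e-01  4.270e-02 -4.000e-04] [-0.2 -0.6 -0.8] 0.1583649031053325
foam_red_seat [252.4 179. ] 0.76 [[0.481  0.1614 0.01  ]]
foam_green_seat [341.8 226.5] 0.97 [[0.4386 0.0659 0.01  ]]
foam_yellow_seat [154.5 166.2] 0.98 [[0.4861 0.2572 0.01  ]]
screwdriver_red_grip [252.2 246.9] 0.84 [[0.4089 0.1558 0.01  ]]
```

View pics/w4.png

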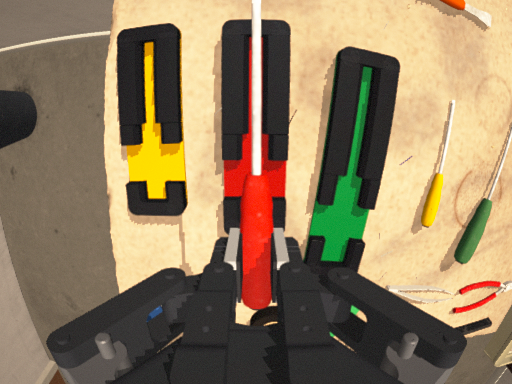

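The held red screwdriver sits straight in the jaws above the red foam, with its shaft along column 256. All three foams are clearly visible. I'll fit the foam outlines to get centre and yaw.

```bash
cat > foam.py <<'E'
from h import *
from scipy.optimize import minimize
DIM={'red':(203,44.5,.0),'yellow':(183,39,0),'green':(233,53,0)}
INIT={'red':(.481,.158,.083),'yellow':(.487,.257,.11),'green':(.44,.066,-.02)}
def boxpts(c,p):
    L,o,_=DIM[c]; L/=1000;o/=1000; x,y,a=p; d=np.array([np.cos(a),np.sin(a)]); n=np.array([-d[1],d[0]])
    out=[]
    for z in(0.0,0.017):
        for s in(L/2+o,-L/2+o):
            for w in(-.03,.03): out.append(np.r_[np.array([x,y])+d*s+n*w,z])
    return np.array(out)
def fit(f,st,c,ignore,S=4,maxrow=384):
    px=f['pixels']; hsv=cv2.cvtColor(px,cv2.COLOR_RGB2HSV)
    fg=((hsv[:,:,2]<62)|(mask(px,c)>0)).astype(np.uint8)
    p0=np.array(INIT[c]); uv=proj(f,boxpts(c,p0),st); lo=uv.min(0)-15; hi=uv.max(0)+15
    u0,v0=np.maximum(lo,0).astype(int); u1=int(min(hi[0],512)); v1=int(min(hi[1],maxrow))
    g=fg[v0:v1,u0:u1].astype(float); w=1-ignore[v0:v1,u0:u1]
    def cost(p):
        h=cv2.convexHull(((proj(f,boxpts(c,p),st)-[u0,v0]+.5)*S*16-8).astype(np.int32).reshape(-1,1,2))
        m=np.zeros((g.shape[0]*S,g.shape[1]*S),np.uint8); cv2.fillConvexPoly(m,h,1,shift=4)
        m=cv2.resize(m.astype(np.float32),(g.shape[1],g.shape[0]),interpolation=cv2.INTER_AREA)
        return (w*np.abs(m-g)).sum()
    best=None
    for da in(-.04,0,.04):
        q=p0+[0,0,da]
        r=minimize(cost,q,method='Nelder-Mead',options=dict(initial_simplex=q+np.array([[0,0,0],[.008,0,0],[0,.008,0],[0,0,.05]]),xatol=1e-4,fatol=.1))
        if best is None or r.fun<best.fun: best=r
    return best.x,best.fun,w.sum()
E
python3 - <<'E'
from foam import *
D=np.load("pics/w4.npy",allow_pickle=True).item(); f,st=D['f'],D['st']; ov=f['pixels'][:,:,::-1].copy()
ig=np.zeros((384,512),np.uint8)
ig[0:240,246:268]=1; ig[165:,238:276]=1; ig[225:,205:345]=1; ig[262:]=1
for c in DIM:
    p,e,n=fit(f,st,c,ig,maxrow=265); print('w4',c,p[:2].round(4),np.degrees(p[2]).round(2),e,n)
    uv=proj(f,boxpts(c,p),st)
    for i,j in((4,5),(5,7),(7,6),(6,4)): cv2.line(ov,tuple(uv[i].astype(int)),tuple(uv[j].astype(int)),(255,0,255),1)
    cv2.circle(ov,tuple(proj(f,[p[0],p[1],.004],st)[0].astype(int)),3,(255,255,255),-1)
cv2.imwrite("pics/w4o.png",ov)
t=np.load("pics/top0.npy",allow_pickle=True).item()
for c in DIM:
    p,e,n=fit(t,None,c,np.zeros((384,512),np.uint8)); print('top',c,p[:2].round(4),np.degrees(p[2]).round(2),e,n)
E
```

```text
w4 red [0.4812 0.1598] 4.41 271.6875 15903
w4 yellow [0.4898 0.2617] 5.35 1287.4375 23736
w4 green [0.4434 0.0634] -0.95 716.375 27166
top red [0.4832 0.1584] 5.18 488.0625 6667
top yellow [0.4908 0.2578] 5.88 529.5 6360
top green [0.4444 0.0669] -1.6 476.5625 7375
```

View pics/w4o.png

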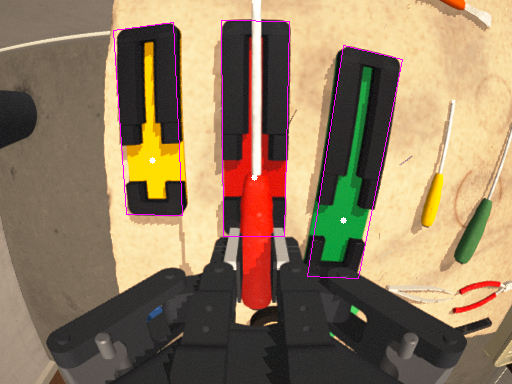

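```bash
python3 - <<'E'
from h import *
D=np.load("pics/w4.npy",allow_pickle=True).item(); f,st=D['f'],D['st']
M=q2R(st['tool_rot']); print('tool yaw',np.degrees(np.arctan2(M[1,0],M[0,0])))
z=st['tool_pos'][2]+.0054
P=onplane(f,[(257,307),(256.5,173),(256.5,100),(256.5,10)],z,st)
print(((P-st['tool_pos'])@M).round(4), P.round(4))
# shaft pixel centre by brightness
g=f['pixels'].min(2).astype(float)
for r in(10,40,70,100,130,160):
    c=np.where(g[r,240:275]>150)[0]+240; p=onplane(f,[(c.mean(),r)],z,st)[0]; print(r,c.mean(),len(c),p.round(4),((p-st['tool_pos'])@M).round(4))
# red groove centre col at rows: red pixels either side
E
```

```text
tool yaw 4.893135567936083
[[-0.0404  0.     -0.0054]
 [ 0.0407 -0.0003 -0.0054]
 [ 0.0753 -0.0003 -0.0055]
 [ 0.1183 -0.0002 -0.0055]] [[0.4401 0.154  0.1425]
 [0.5209 0.1612 0.1425]
 [0.5553 0.1642 0.1425]
 [0.5981 0.1678 0.1425]]
10 253.53333333333333 15 [0.598  0.1692 0.1425] [ 0.1183 -0.0016 -0.0055]
40 256.0 9 [0.5834 0.1668 0.1425] [ 0.1034 -0.0005 -0.0055]
70 256.0 9 [0.5692 0.1656 0.1425] [ 0.0892 -0.0005 -0.0055]
100 256.0 9 [0.5553 0.1644 0.1425] [ 0.0753 -0.0005 -0.0055]
130 256.5 8 [0.5414 0.163  0.1425] [ 0.0613 -0.0003 -0.0054]
160 256.0 9 [0.5272 0.162  0.1425] [ 0.0471 -0.0005 -0.0054]
```

The tool is aligned and centred in the grip. Lowering to just above the foam, then checking again.

Request:
{"api": "step_arm", "payload": {
  "motion": [
    [0.004, 0.003, -0.08, 0, 0, 0, 255],
    [0.004, 0.003, -0.16, 0, 0, 0, 255],
    [0.004, 0.003, -0.19, 0, 0, 0, 255],
    [0.004, 0.003, -0.19, 0, 0, 0, 255]
  ]
}}

```text
time: 6.45
tool_pos: [0.4803, 0.1576, 0.0397]
tool_rot: [0.0, 0.999, 0.041, -0.003]
contact_force: [-0.0, -0.4, -0.3]
gripper_width: 0.16
```

```bash
python3 snap.py w5 foam_red_seat foam_yellow_seat
```

```text
6.45 [0.4803 0.1576 0.0397] [ 4.000e-04  9.991e-01  4.140e-02 -3.000e-03] [-0.  -0.4 -0.3] 0.16042011832118014
foam_yellow_seat [106.  194.2] 0.89 [[0.4898 0.2599 0.01  ]]
```

View pics/w5.png

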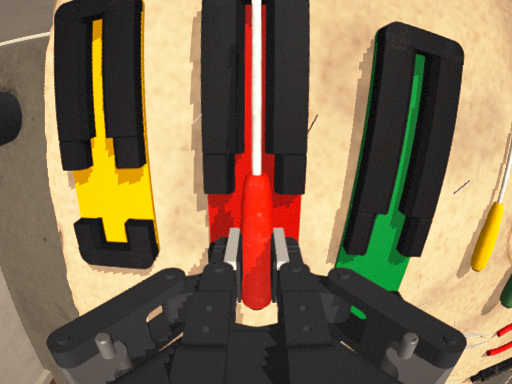

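```bash
python3 - <<'E'
from h import *
D=np.load("pics/w5.npy",allow_pickle=True).item(); f,st=D['f'],D['st']; M=q2R(st['tool_rot']);print('yaw',np.degrees(np.arctan2(M[1,0],M[0,0])))
for n,uv,z in(('chan front L top',(215,192),.017),('chan front R top',(295,193),.017),('foam L 150',(202.5,150),.017),('foam R 150',(306.5,150),.017),('foam L 20',(203,20),.017),('foam R 20',(308,20),.017),('groove L 60',(245.5,60),.004),('groove R 60',(267,60),.004),('chan floor L',(209.5,230),.004),('chan floor R',(300,230),.004)):
    P=onplane(f,uv,z,st)[0]; print(n,P.round(4),((P-st['tool_pos'])@M).round(4))
im=f['pixels'][0:260,180:330,::-1]; cv2.imwrite("pics/w5c.png",cv2.resize(im,None,fx=2.3,fy=2.3,interpolation=cv2.INTER_CUBIC))
E
```

```text
yaw 4.741573223929737
chan front L top [0.5001 0.184  0.017 ] [ 0.0221 -0.0247  0.0225]
chan front R top [0.5034 0.1369 0.017 ] [0.0214 0.0225 0.0226]
foam L 150 [0.5247 0.1924 0.017 ] [ 0.0473 -0.031   0.0224]
foam R 150 [0.5296 0.1333 0.017 ] [0.0472 0.0283 0.0224]
foam L 20 [0.599  0.1973 0.017 ] [ 0.1217 -0.0297  0.022 ]
foam R 20 [0.6037 0.1396 0.017 ] [0.1216 0.0282 0.022 ]
groove L 60 [0.5785 0.1724 0.004 ] [ 0.0993 -0.0066  0.0351]
groove R 60 [0.5795 0.1598 0.004 ] [0.0993 0.006  0.0351]
chan floor L [0.4685 0.1884 0.004 ] [-0.009  -0.0317  0.0357]
chan floor R [0.4735 0.128  0.004 ] [-0.009   0.0289  0.0358]
```

View pics/w5c.png

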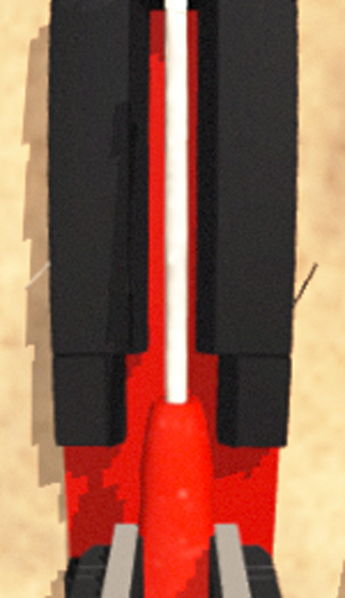

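Laterally it's within about 1 mm, and the channel's front edge says the seat is about 2.5 mm further ahead. Going down.

Request:
{"api": "step_arm", "payload": {
  "motion": [
    [0.004, 0.002, 0, 0, 0, 0, 255],
    [0.004, 0.002, -0.02, 0, 0, 0, 255],
    [0.004, 0.002, -0.04, 0, 0, 0, 255],
    [0.004, 0.002, -0.059, 0, 0, 0, 255],
    [0.004, 0.002, -0.059, 0, 0, 0, 255]
  ]
}}

```text
time: 7.1
tool_pos: [0.4827, 0.1593, 0.0104]
tool_rot: [0.0, 0.999, 0.042, -0.002]
contact_force: [-1.1, 0.1, -0.4]
gripper_width: 0.164
```

Request:
{"api": "step_arm", "payload": {
  "motion": [
    [0, 0, -0.003, 0, 0, 0, 255],
    [0, 0, -0.004, 0, 0, 0, 255],
    [0, 0, -0.004, 0, 0, 0, 130],
    [0, 0, -0.004, 0, 0, 0, 130],
    [0, 0, -0.004, 0, 0, 0, 130]
  ]
}}

```text
time: 7.6
tool_pos: [0.485, 0.1597, 0.0112]
tool_rot: [-0.0, 0.999, 0.042, 0.0]
contact_force: [0.0, -0.8, -0.0]
gripper_width: 0.489
```

Request:
{"api": "step_arm", "payload": {
  "motion": [
    [0, 0, 0.04, 0, 0, 0, 130],
    [0, 0, 0.12, 0, 0, 0, 130],
    [0, 0, 0.2, 0, 0, 0, 130],
    [0, 0, 0.24, 0, 0, 0, 80],
    [0, 0, 0.24, 0, 0, 0, 80]
  ]
}}

```text
time: 8.1
tool_pos: [0.4875, 0.1601, 0.1355]
tool_rot: [-0.001, 0.999, 0.042, 0.004]
contact_force: [0.2, -0.3, -0.0]
gripper_width: 0.688
```

```bash
python3 snap.py w6 screwdriver_red_grip; python3 -c "
from h import *
f=eyes.grab_frame('top');np.save('pics/top1.npy',f,allow_pickle=True)
f=eyes.grab_frame('scene');cv2.imwrite('pics/scene1.png',f['pixels'][:,:,::-1])"
```

```text
8.1 [0.4875 0.1601 0.1355] [-6.000e-04  9.991e-01  4.190e-02  4.300e-03] [ 0.2 -0.3 -0. ] 0.6883318619803532
screwdriver_red_grip [157.  172.1] 0.67 [[0.4893 0.2571 0.01  ]]
screwdriver_red_grip [256.  185.7] 0.61 [[0.4835 0.1605 0.01  ]]
```

View pics/w6.png

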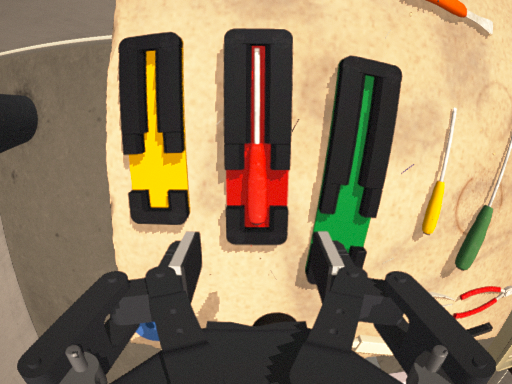

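Red (258,185) lies fully in its pocket and groove. Next is yellow.

Request:
{"api": "step_arm", "payload": {
  "motion": [
    [-0.005, -0.1, 0, 0, 0, -0.06, 80],
    [-0.01, -0.2, 0, 0, 0, -0.126, 80],
    [-0.024, -0.3, 0, 0, 0, -0.126, 80],
    [-0.024, -0.392, -0.04, 0, 0, -0.126, 80],
    [-0.024, -0.392, -0.11, 0, 0, -0.126, 80],
    [-0.024, -0.392, -0.11, 0, 0, -0.126, 80],
    [-0.024, -0.392, -0.11, 0, 0, -0.126, 80]
  ]
}}

```text
time: 9.0
tool_pos: [0.4711, -0.0359, 0.0741]
tool_rot: [-0.001, 0.999, -0.053, -0.002]
contact_force: [0.4, 1.3, 0.3]
gripper_width: 0.685
```

```bash
python3 snap.py w7 screwdriver_yellow_grip; python3 meas.py w7;python3 - <<'E'
from foam import *
D=np.load("pics/w6.npy",allow_pickle=True).item(); f,st=D['f'],D['st']
M=q2R(np.load("pics/w7.npy",allow_pickle=True).item()['st']['tool_rot']);print('yaw now',np.degrees(np.arctan2(M[1,0],M[0,0])))
ig=np.zeros((384,512),np.uint8); ig[232:]=1; ig[225:,165:350]=1; ig[0:385,0:112]=1
for c in DIM:
    p,e,n=fit(f,st,c,ig,maxrow=265); print('w6',c,p[:2].round(4),np.degrees(p[2]).round(2),e,n)
E
```

```text
9.0 [ 0.4711 -0.0359  0.0741] [-5.000e-04  9.986e-01 -5.260e-02 -2.300e-03] [0.4 1.3 0.3] 0.685402722843324
screwdriver_yellow_grip [ 41.  208.6] 0.67 [[0.4834 0.162  0.01  ]]
screwdriver_yellow_grip [258.1 194.5] 0.61 [[ 0.4772 -0.0374  0.01  ]]
w7 yellow mid [ 0.4739 -0.0382] yaw -3.77 len 0.062 w 0.015 px [259.6 196.7]
w7 green mid [ 0.4437 -0.1176] yaw -9.57 len 0.0811 w 0.026 px [363.6 221.3]
yaw now -6.026488759843136
w6 red [0.4814 0.1596] 4.37 918.25 20790
w6 yellow [0.4898 0.2618] 5.24 1270.875 20243
w6 green [0.4433 0.0623] -0.36 711.75 23947
```

View pics/w7.png

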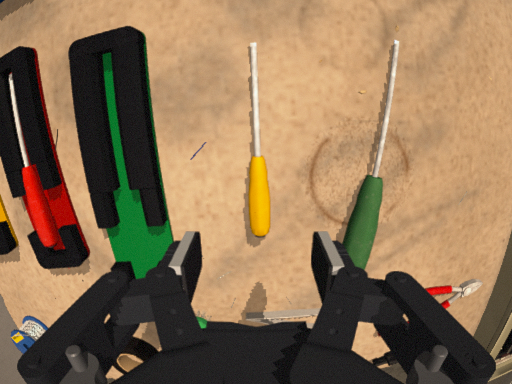

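Yellow handle at (260,197), tip (253,43), so it's about 2° off the tool yaw and 2 mm to the right. Correcting and gripping.

Request:
{"api": "step_arm", "payload": {
  "motion": [
    [0.006, -0.004, -0.03, 0, 0, 0.026, 80],
    [0.006, -0.004, -0.1, 0, 0, 0.026, 80],
    [0.006, -0.004, -0.135, 0, 0, 0.026, 80],
    [0.006, -0.004, -0.141, 0, 0, 0.026, 80],
    [0.006, -0.004, -0.141, 0, 0, 0.026, 80]
  ]
}}

```text
time: 9.6
tool_pos: [0.4764, -0.0379, 0.0062]
tool_rot: [0.0, 0.999, -0.032, 0.001]
contact_force: [1.1, 0.1, 0.2]
gripper_width: 0.685
```

Request:
{"api": "step_arm", "payload": {
  "motion": [
    [0, 0, 0, 0, 0, 0, 255],
    [0, 0, 0, 0, 0, 0, 255],
    [0, 0, 0, 0, 0, 0, 255],
    [0, 0, 0, 0, 0, 0, 255],
    [0, 0, 0, 0, 0, 0, 255]
  ]
}}

```text
time: 10.1
tool_pos: [0.4767, -0.0387, 0.0067]
tool_rot: [0.0, 0.999, -0.033, 0.001]
contact_force: [-1.6, -0.3, 6.2]
gripper_width: 0.134
```

Measured TCP height is 6.7 mm, a little high on a 16 mm handle. I'll re-grip 3 mm lower.

Request:
{"api": "step_arm", "payload": {
  "motion": [
    [0, 0, 0, 0, 0, 0, 150],
    [0, 0, -0.003, 0, 0, 0, 150],
    [0, 0, -0.006, 0, 0, 0, 150],
    [0, 0, -0.006, 0, 0, 0, 150]
  ]
}}

```text
time: 10.5
tool_pos: [0.475, -0.0383, 0.0017]
tool_rot: [-0.0, 0.999, -0.033, -0.001]
contact_force: [0.6, -0.3, -0.1]
gripper_width: 0.414
```

Request:
{"api": "step_arm", "payload": {
  "motion": [
    [0, 0, 0, 0, 0, 0, 255],
    [0, 0, 0, 0, 0, 0, 255],
    [0, 0, 0, 0, 0, 0, 255],
    [0, 0, 0, 0, 0, 0, 255]
  ]
}}

```text
time: 10.9
tool_pos: [0.4757, -0.0384, 0.0023]
tool_rot: [0.0, 0.999, -0.033, 0.0]
contact_force: [0.3, -0.4, -0.0]
gripper_width: 0.131
```

Request:
{"api": "step_arm", "payload": {
  "motion": [
    [0, 0, 0.08, 0, 0, 0, 255],
    [0, 0, 0.17, 0, 0, 0, 255],
    [0, 0.06, 0.24, 0, 0, 0, 255],
    [0, 0.16, 0.24, 0, 0, 0.05, 255],
    [0, 0.26, 0.24, 0, 0, 0.109, 255],
    [0.01, 0.36, 0.24, 0, 0, 0.109, 255],
    [0.02, 0.46, 0.24, 0, 0, 0.109, 255],
    [0.026, 0.55, 0.24, 0, 0, 0.109, 255],
    [0.026, 0.592, 0.24, 0, 0, 0.109, 255],
    [0.026, 0.592, 0.24, 0, 0, 0.109, 255]
  ]
}}

```text
time: 11.9
tool_pos: [0.4881, 0.2601, 0.122]
tool_rot: [-0.0, 0.999, 0.051, -0.0]
contact_force: [0.3, -0.9, -1.0]
gripper_width: 0.134
```

Request:
{"api": "step_arm", "payload": {
  "motion": [
    [0, 0, -0.1, 0, 0, 0, 255],
    [0, 0, -0.16, 0, 0, 0, 255],
    [0, 0, -0.16, 0, 0, 0, 255],
    [0, 0, -0.16, 0, 0, 0, 255]
  ]
}}

```text
time: 12.3
tool_pos: [0.4885, 0.2568, 0.0422]
tool_rot: [0.0, 0.999, 0.048, -0.001]
contact_force: [0.2, 0.6, 0.1]
gripper_width: 0.134
```

```bash
python3 snap.py w8 foam_yellow_seat; python3 - <<'E'
from h import *
D=np.load("pics/w8.npy",allow_pickle=True).item(); f,st=D['f'],D['st']; M=q2R(st['tool_rot']);print('yaw',np.degrees(np.arctan2(M[1,0],M[0,0])))
im=f['pixels'][0:310,170:350,::-1]; cv2.imwrite("pics/w8c.png",cv2.resize(im,None,fx=1.9,fy=1.9,interpolation=cv2.INTER_CUBIC))
E
```

```text
12.3 [0.4885 0.2568 0.0422] [ 3.000e-04  9.988e-01  4.820e-02 -5.000e-04] [0.2 0.6 0.1] 0.13404229076539356
foam_yellow_seat [256.3 218.5] 0.92 [[0.4895 0.2572 0.01  ]]
yaw 5.5240747495052025
```

View pics/w8.png

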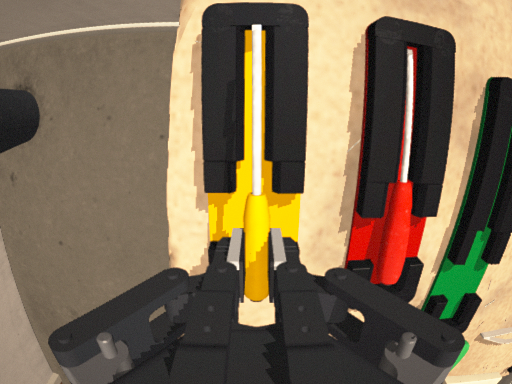

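View pics/w8c.png

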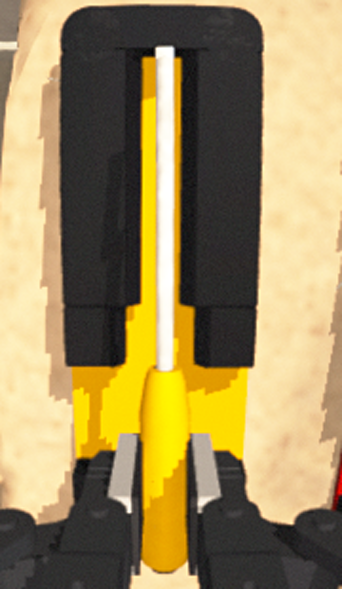

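```bash
python3 - <<'E'
from h import *
D=np.load("pics/w8.npy",allow_pickle=True).item(); f,st=D['f'],D['st']; M=q2R(st['tool_rot'])
zt=st['tool_pos'][2]-.0023+.008
for n,uv,z in(('chan front L top',(217,192),.017),('chan front R top',(293,192),.017),('foam L 150',(203,150),.017),('foam R 150',(306,150),.017),('foam L 40',(202,40),.017),('foam R 40',(308,40),.017),('foam end',(255,3),.017),('groove L 60',(244.5,60),.004),('groove R 60',(266,60),.004),('groove end floor',(248,31),.004),('chan floor L',(208.5,225),.004),('chan floor R',(300,225),.004),('shaft tip',(256.8,25),zt),('shaft root',(256.8,193),zt),('butt',(256.5,301),zt)):
    P=onplane(f,uv,z,st)[0]; print(n,P.round(4),((P-st['tool_pos'])@M).round(4))
E
```

```text
chan front L top [0.5073 0.2825 0.017 ] [ 0.0212 -0.0239  0.0252]
chan front R top [0.5116 0.2372 0.017 ] [0.0212 0.0216 0.0252]
foam L 150 [0.532  0.2923 0.017 ] [ 0.0468 -0.0312  0.0252]
foam R 150 [0.5377 0.2329 0.017 ] [0.0467 0.0284 0.0252]
foam L 40 [0.5955 0.2979 0.017 ] [ 0.1105 -0.0307  0.0251]
foam R 40 [0.6011 0.2389 0.017 ] [0.1104 0.0286 0.0251]
foam end [0.6198 0.2705 0.017 ] [ 0.132  -0.001   0.0251]
groove L 60 [0.5869 0.2736 0.004 ] [ 0.0997 -0.0073  0.0381]
groove R 60 [0.5881 0.2609 0.004 ] [0.0997 0.0055 0.0381]
groove end floor [0.6053 0.2733 0.004 ] [ 0.118  -0.0052  0.0381]
chan floor L [0.4789 0.2885 0.004 ] [-0.0064 -0.0325  0.0382]
chan floor R [0.4848 0.2271 0.004 ] [-0.0064  0.0291  0.0383]
shaft tip [0.5986 0.2675 0.0479] [ 1.107e-01 -1.000e-04 -5.800e-03]
shaft root [0.5191 0.2598 0.0479] [ 0.0308 -0.0001 -0.0057]
butt [0.4532 0.2536 0.0479] [-0.0354 -0.0002 -0.0057]
```

Alignment is good; +2 mm along and +1.3 mm sideways. Lowering it into place.

Request:
{"api": "step_arm", "payload": {
  "motion": [
    [0.004, 0.003, 0, 0, 0, 0, 255],
    [0.004, 0.003, -0.03, 0, 0, 0, 255],
    [0.004, 0.003, -0.055, 0, 0, 0, 255],
    [0.004, 0.003, -0.07, 0, 0, 0, 255],
    [0.004, 0.003, -0.07, 0, 0, 0, 255],
    [0.004, 0.003, -0.07, 0, 0, 0, 255]
  ]
}}

```text
time: 13.0
tool_pos: [0.4902, 0.259, 0.0064]
tool_rot: [0.0, 0.999, 0.049, -0.001]
contact_force: [-0.5, -0.7, -1.5]
gripper_width: 0.135
```

Request:
{"api": "step_arm", "payload": {
  "motion": [
    [0, 0, 0, 0, 0, 0, 130],
    [0, 0, 0, 0, 0, 0, 130],
    [0, 0, 0, 0, 0, 0, 130]
  ]
}}

```text
time: 13.3
tool_pos: [0.4905, 0.2591, 0.0071]
tool_rot: [0.0, 0.999, 0.049, -0.0]
contact_force: [0.8, 0.2, 0.5]
gripper_width: 0.488
```

Request:
{"api": "step_arm", "payload": {
  "motion": [
    [0, 0, 0.04, 0, 0, 0, 130],
    [0, 0, 0.12, 0, 0, 0, 130],
    [0, 0, 0.2, 0, 0, 0, 130],
    [0, 0, 0.24, 0, 0, 0, 60],
    [0, 0, 0.24, 0, 0, 0, 60]
  ]
}}

```text
time: 13.8
tool_pos: [0.4933, 0.2601, 0.132]
tool_rot: [-0.001, 0.999, 0.049, 0.004]
contact_force: [0.5, 0.6, 0.4]
gripper_width: 0.763
```

```bash
python3 snap.py w9
```

```text
13.8 [0.4933 0.2601 0.132 ] [-0.0013  0.9988  0.0487  0.0041] [0.5 0.6 0.4] 0.7629317037437868
```

View pics/w9.png

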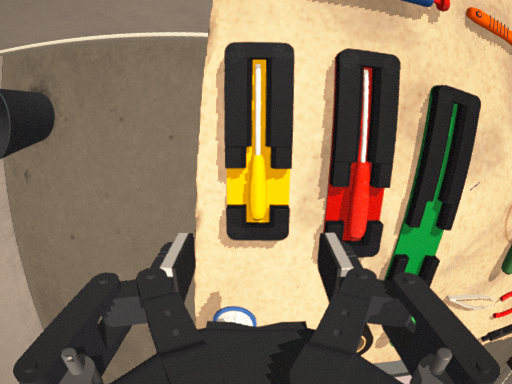

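Yellow (259,185) is seated. Green last.

Request:
{"api": "step_arm", "payload": {
  "motion": [
    [-0.01, -0.1, 0, 0, 0, -0.08, 60],
    [-0.02, -0.2, 0, 0, 0, -0.16, 60],
    [-0.03, -0.3, 0, 0, 0, -0.244, 60],
    [-0.05, -0.4, 0, 0, 0, -0.244, 60],
    [-0.08, -0.5, 0, 0, 0, -0.244, 60],
    [-0.1, -0.6, 0, 0, 0, -0.244, 60],
    [-0.108, -0.7, 0, 0, 0, -0.244, 60],
    [-0.108, -0.75, -0.05, 0, 0, -0.244, 60],
    [-0.108, -0.75, -0.1, 0, 0, -0.244, 60],
    [-0.108, -0.75, -0.1, 0, 0, -0.244, 60]
  ]
}}

```text
time: 14.85
tool_pos: [0.4323, -0.115, 0.0717]
tool_rot: [-0.002, 0.991, -0.135, -0.005]
contact_force: [-0.3, 0.2, -0.3]
gripper_width: 0.762
```

Request:
{"api": "step_arm", "payload": {
  "motion": [
    [0, 0, 0, 0, 0, 0, 60],
    [0, 0, 0, 0, 0, 0, 60]
  ]
}}

```text
time: 15.05
tool_pos: [0.437, -0.1155, 0.0778]
tool_rot: [0.0, 0.991, -0.133, 0.0]
contact_force: [-0.0, 0.1, -0.4]
gripper_width: 0.761
```

```bash
python3 snap.py w10 screwdriver_green_grip; python3 meas.py w10;python3 -c "
from h import *
s=monitor.state();M=q2R(s['tool_rot']);print(np.degrees(np.arctan2(M[1,0],M[0,0])),M[:,2])"
```

```text
15.05 [ 0.437  -0.1155  0.0778] [ 0.000e+00  9.911e-01 -1.334e-01  3.000e-04] [-0.   0.1 -0.4] 0.7608307445634742
screwdriver_green_grip [253.9 195.4] 0.69 [[ 0.4421 -0.1145  0.01  ]]
w10 green mid [ 0.4391 -0.1151] yaw -14.93 len 0.0893 w 0.0232 px [255.7 198.5]
-15.317155501723919 [ 1.96315973e-03 -8.60698108e-04 -9.99997703e-01]
```

View pics/w10.png

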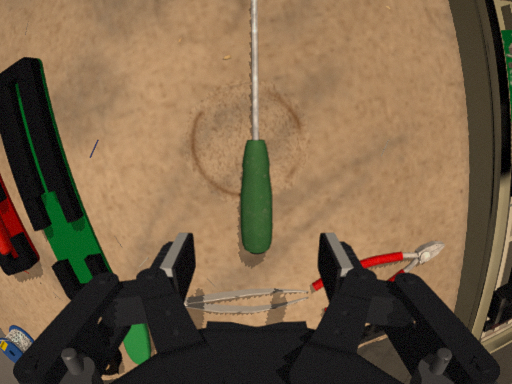

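Green handle at (256,198) is centred and aligned. Descending and gripping.

Request:
{"api": "step_arm", "payload": {
  "motion": [
    [0.003, 0.001, -0.05, 0, 0, 0.004, 60],
    [0.003, 0.001, -0.12, 0, 0, 0.004, 60],
    [0.003, 0.001, -0.146, 0, 0, 0.004, 60],
    [0.003, 0.001, -0.146, 0, 0, 0.004, 60],
    [0.003, 0.001, -0.146, 0, 0, 0.004, 60]
  ]
}}

```text
time: 15.65
tool_pos: [0.439, -0.1155, 0.0054]
tool_rot: [0.0, 0.991, -0.131, 0.001]
contact_force: [-0.3, 0.1, -0.0]
gripper_width: 0.765
```

Request:
{"api": "step_arm", "payload": {
  "motion": [
    [0, 0, 0, 0, 0, 0, 255],
    [0, 0, 0, 0, 0, 0, 255],
    [0, 0, 0, 0, 0, 0, 255],
    [0, 0, 0, 0, 0, 0, 255],
    [0, 0, 0, 0, 0, 0, 255]
  ]
}}

```text
time: 16.15
tool_pos: [0.4391, -0.1159, 0.0055]
tool_rot: [0.0, 0.991, -0.131, 0.001]
contact_force: [-0.9, -0.2, 5.0]
gripper_width: 0.214
```

Request:
{"api": "step_arm", "payload": {
  "motion": [
    [0, 0, 0.08, 0, 0, 0, 255],
    [0, 0, 0.16, 0, 0, 0, 255],
    [0, 0.08, 0.2, 0, 0, 0.05, 255],
    [0.005, 0.18, 0.2, 0, 0, 0.12, 255],
    [0.01, 0.28, 0.2, 0, 0, 0.163, 255],
    [0.01, 0.36, 0.2, 0, 0, 0.163, 255],
    [0.01, 0.364, 0.15, 0, 0, 0.163, 255],
    [0.01, 0.364, 0.085, 0, 0, 0.163, 255],
    [0.01, 0.364, 0.085, 0, 0, 0.163, 255],
    [0.01, 0.364, 0.085, 0, 0, 0.163, 255]
  ]
}}

```text
time: 17.15
tool_pos: [0.4423, 0.0666, 0.0463]
tool_rot: [-0.0, 1.0, -0.009, -0.001]
contact_force: [0.0, 0.7, -1.2]
gripper_width: 0.211
```

```bash
python3 snap.py w11 foam_green_seat; python3 - <<'E'
from h import *
D=np.load("pics/w11.npy",allow_pickle=True).item(); f,st=D['f'],D['st']; M=q2R(st['tool_rot']);print('yaw',np.degrees(np.arctan2(M[1,0],M[0,0])))
im=f['pixels'][0:310,170:350,::-1]; cv2.imwrite("pics/w11c.png",cv2.resize(im,None,fx=1.9,fy=1.9,interpolation=cv2.INTER_CUBIC))
E
```

```text
17.15 [0.4423 0.0666 0.0463] [-0.      1.     -0.0092 -0.0012] [ 0.   0.7 -1.2] 0.21130956119414473
yaw -1.0496931334146011
```

View pics/w11c.png

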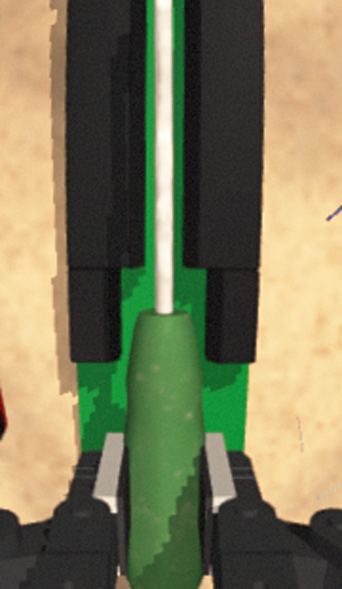

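View pics/w11.png

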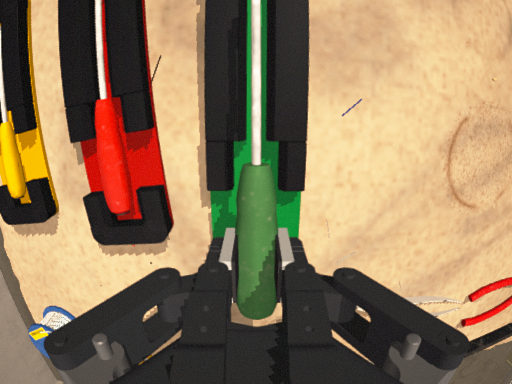

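```bash
python3 - <<'E'
from h import *
D=np.load("pics/w11.npy",allow_pickle=True).item(); f,st=D['f'],D['st']; M=q2R(st['tool_rot'])
zt=st['tool_pos'][2]-.0055+.012
for n,uv,z in(('chan front L top',(219,190),.017),('chan front R top',(293,190),.017),('foam L 130',(206,130),.017),('foam R 130',(306.5,130),.017),('foam L 20',(205.5,20),.017),('foam R 20',(308.5,20),.017),('groove L 20',(246.5,20),.004),('groove R 20',(267.5,20),.004),('groove L 90',(246.5,90),.004),('groove R 90',(267,90),.004),('chan floor L',(211,215),.004),('chan floor R',(299.5,215),.004),('shaft 5',(256.5,5),zt),('shaft root',(256.5,165),zt),('butt',(256.5,319),zt)):
    P=onplane(f,uv,z,st)[0]; print(n,P.round(4),((P-st['tool_pos'])@M).round(4))
E
```

```text
chan front L top [0.4638 0.0894 0.017 ] [ 0.0212 -0.0232  0.0292]
chan front R top [0.4629 0.0441 0.017 ] [0.0211 0.022  0.0292]
foam L 130 [0.5007 0.0953 0.017 ] [ 0.058  -0.0298  0.0291]
foam R 130 [0.4996 0.0365 0.017 ] [0.0579 0.029  0.0291]
foam L 20 [0.5662 0.0938 0.017 ] [ 0.1235 -0.0295  0.029 ]
foam R 20 [0.5652 0.0347 0.017 ] [0.1235 0.0296 0.029 ]
groove L 20 [0.5684 0.0706 0.004 ] [ 0.1261 -0.0064  0.042 ]
groove R 20 [0.5681 0.0577 0.004 ] [0.1261 0.0065 0.042 ]
groove L 90 [0.5236 0.0714 0.004 ] [ 0.0813 -0.0064  0.0421]
groove R 90 [0.5233 0.0589 0.004 ] [0.0813 0.0062 0.0421]
chan floor L [0.4419 0.0977 0.004 ] [-0.0008 -0.0312  0.0423]
chan floor R [0.4408 0.0376 0.004 ] [-0.0008  0.0289  0.0423]
shaft 5 [0.5626 0.0647 0.0528] [ 0.1203 -0.0003 -0.0068]
shaft root [0.4871 0.0661 0.0528] [ 0.0449 -0.0003 -0.0066]
butt [0.3929 0.0678 0.0528] [-0.0493 -0.0003 -0.0064]
```

Lateral alignment is within 0.5 mm; shifting 2 mm ahead and lowering.

Request:
{"api": "step_arm", "payload": {
  "motion": [
    [0.004, 0.001, 0, 0, 0, 0, 255],
    [0.004, 0.001, -0.03, 0, 0, 0, 255],
    [0.004, 0.001, -0.055, 0, 0, 0, 255],
    [0.004, 0.001, -0.072, 0, 0, 0, 255],
    [0.004, 0.001, -0.072, 0, 0, 0, 255],
    [0.004, 0.001, -0.072, 0, 0, 0, 255]
  ]
}}

```text
time: 17.85
tool_pos: [0.4451, 0.067, 0.0107]
tool_rot: [-0.0, 1.0, -0.009, -0.0]
contact_force: [0.3, -0.2, -1.6]
gripper_width: 0.206
```

Request:
{"api": "step_arm", "payload": {
  "motion": [
    [0, 0, 0, 0, 0, 0, 120],
    [0, 0, 0, 0, 0, 0, 120],
    [0, 0, 0, 0, 0, 0, 120]
  ]
}}

```text
time: 18.15
tool_pos: [0.4454, 0.0671, 0.0111]
tool_rot: [-0.0, 1.0, -0.009, 0.0]
contact_force: [-0.1, 0.2, -0.1]
gripper_width: 0.529
```

Request:
{"api": "step_arm", "payload": {
  "motion": [
    [0, 0, 0.04, 0, 0, 0, 120],
    [0, 0, 0.12, 0, 0, 0, 120],
    [0, 0, 0.2, 0, 0, 0, 120],
    [0, 0, 0.29, 0, 0, 0, 120],
    [0, 0, 0.38, 0, 0, 0, 60],
    [0, 0, 0.38, 0, 0, 0, 60],
    [0, 0, 0.38, 0, 0, 0, 60]
  ]
}}

```text
time: 18.85
tool_pos: [0.4459, 0.0671, 0.2024]
tool_rot: [0.0, 1.0, -0.009, 0.002]
contact_force: [-0.3, -0.3, -0.1]
gripper_width: 0.762
```

```bash
python3 snap.py w12; python3 -c "
from h import *
for n in('top','scene'):
    f=eyes.grab_frame(n);np.save(f'pics/{n}2.npy',f,allow_pickle=True);cv2.imwrite(f'pics/{n}2.png',f['pixels'][:,:,::-1])"
```

```text
18.85 [0.4459 0.0671 0.2024] [ 0.      1.     -0.0091  0.0018] [-0.3 -0.3 -0.1] 0.7620892660883325
```

View pics/w12.png

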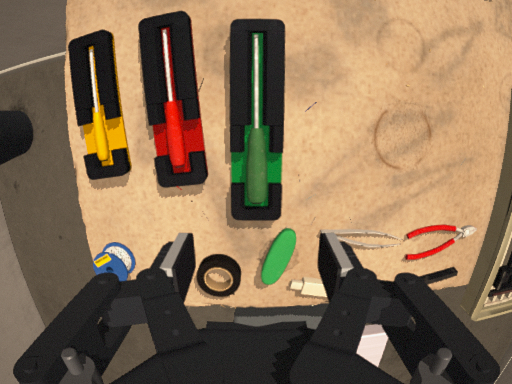

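View pics/scene2.png

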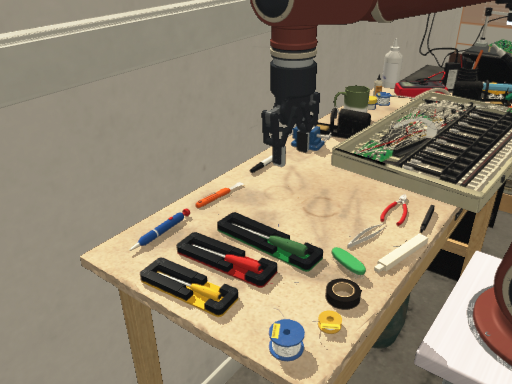

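All three appear seated, with yellow at (98,130), red (173,130) and green (257,165) in the wrist view. I'll zoom the oblique view and triangulate the resting heights.

```bash
python3 - <<'E'
from h import *
from meas import handle
f=np.load("pics/scene2.npy",allow_pickle=True).item()
cv2.imwrite("pics/scene2c.png",cv2.resize(f['pixels'][195:325,130:330,::-1],None,fx=4,fy=4,interpolation=cv2.INTER_CUBIC))
cv2.imwrite("pics/w12c.png",cv2.resize(cv2.imread("pics/w12.png")[0:230,60:300],None,fx=2.5,fy=2.5,interpolation=cv2.INTER_CUBIC))
# seated tip/butt projections in w12 : expected from seat, floor
E
```

```text
(no output)
```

View pics/scene2c.png

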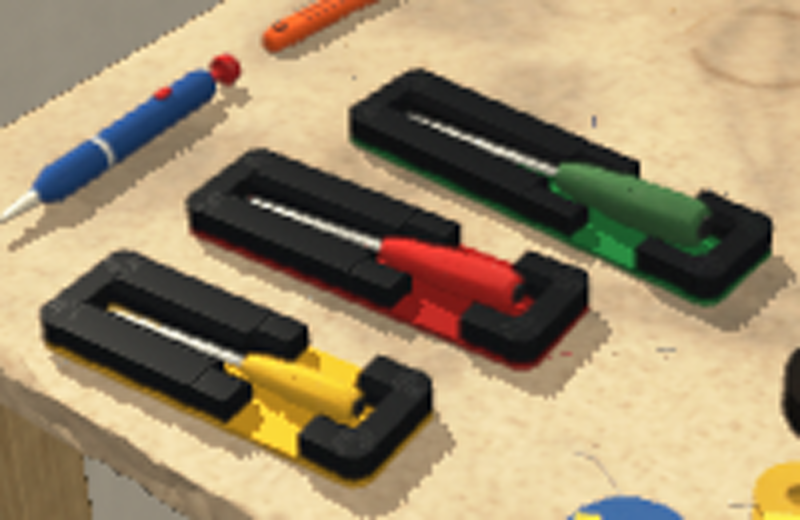

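View pics/w12c.png

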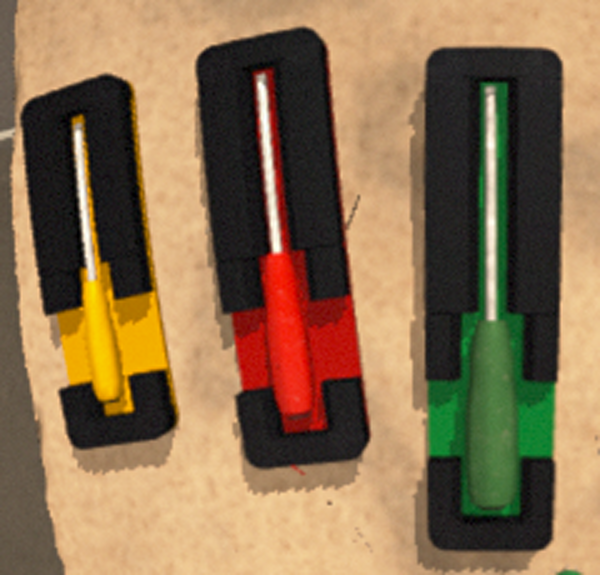

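```bash
python3 - <<'E'
from h import *
s=np.load("pics/scene2.npy",allow_pickle=True).item(); D=np.load("pics/w12.npy",allow_pickle=True).item(); f,st=D['f'],D['st']
D6=np.load("pics/w6.npy",allow_pickle=True).item();
T={'green tip':((232.5,224.3),(256,35.2)),'green root':((269.5,237.5),(256.3,128)),'red tip':((193,245.5),(165.2,30)),'red root':((225.5,256.5),(171,101.5)),'yel tip':((158,272),(91.6,50.4)),'yel root':((191,285),(95.8,112))}
for k,(a,b) in T.items():
    c,d=rays(s,a);c2,d2=rays(f,b,st);X,e=tri((c,d[0]),(c2,d2[0])); print(k,X.round(4),np.round(e,4))
t0=np.load("pics/top0.npy",allow_pickle=True).item()['pixels'];t2=np.load("pics/top2.npy",allow_pickle=True).item()['pixels']
s0=np.load("pics/scene0.npy",allow_pickle=True).item()['pixels'];s2=s['pixels']
d=np.abs(s0.astype(int)-s2).max(2); 
for n,(u0,v0,u1,v1) in{'pump':(128,205,192,252),'scraper':(194,180,245,208),'pen':(248,150,270,174)}.items(): print(n,'changed px scene',(d[v0:v1,u0:u1]>60).sum())
E
```

```text
green tip [0.5946 0.0636 0.0046] [0.0024 0.0024]
green root [0.4904 0.0671 0.0149] [0.0008 0.0008]
red tip [0.609  0.169  0.0048] [0.0018 0.0018]
red root [0.5244 0.1637 0.0111] [0.0007 0.0007]
yel tip [0.5997 0.2689 0.0065] [0.0001 0.0001]
yel root [0.5203 0.2632 0.0117] [0.0001 0.0001]
pump changed px scene 0
scraper changed px scene 0
pen changed px scene 0
```

The shafts lie well below the 17 mm foam top in all three, and the pump, scraper and pen regions are unchanged. Handing in.

```bash
python3 -c "
from h import *
print(manip.job_done()); print(monitor.state()['time'])"
```

```text
the job is handed in; nothing more can be done
None
the job is handed in; nothing more can be done
```

All three screwdrivers are in the foam inserts of their own colour, handle in the wide pocket and shaft in the groove. I placed red, then yellow, then green, and handed in after about 19 s of the 77 s. The gripper was open and clear, about 20 cm above the bench.

**Seating:** the last wrist and scene pictures show every handle in its pocket and every shaft in its groove. There is a visible gap at the butt end of each. The shaft roots measure 11–15 mm above the bench, close to the expected 12–16 mm.

**Disagreement:** the blade tips measured 5–6.5 mm above the bench. That is lower than the roughly 12–16 mm expected for a level shaft. I put this down to coarse tip pixels (the two rays miss by up to 2.4 mm) or a slight nose-down rest. Either way nothing sits on the foam rim.

**Other checks:**
- **Other tools:** the scene image shows no change around the pump, scraper or pen.
- **Yellow grip:** the first grip on yellow was a bit high, so I re-gripped it 3–4 mm lower before lifting.
- **Foam positions:** the outline fits for the yellow and green foams were off by up to about 4 mm. I corrected each placement from close wrist views instead.
- **Forces:** the readings at the end of each move never exceeded about 6 N.

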